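# Lock a press stud with its jam nut

## Task

The small wooden press on the bench is set, but on one of its two studs the upper steel nut still stands clear of the brass nut below it. Run that steel nut down (clockwise from above) and tighten it against the brass nut until the spring washer under it is flat, about 0.5 N m, so that the two are locked; the brass nut holds the setting, so it must not be turned along. Leave the things lying around where they are and let go of the nut when you are done.

Things in the scene. Friction and masses are not known exactly. Their poses are not given: they have to be found in the camera images.
- press: flat wooden press, 250 x 110 mm, 46 mm high to its upper board, cannot be shifted. Origin: centre of its underside, x along its long side, z up. Two 16 mm studs, tops 115 mm above the bench: at x = +85 mm the one to be locked, at x = -85 mm one already locked (steel nut down on brass nut, fixed). A 42 mm washer lies round each stud, top at 49 mm
- set_nut: brass hexagon nut, 27 mm across flats (31 across corners), 16 mm high, on the stud at the press's x = +85 mm. Origin: centre of its underside, 49 mm above the bench; its top is at 65 mm. Axes at the start parallel to the press's. Held by friction only: it is dragged along when the steel nut is tightened on it with more than 0.7 N m
- jam_nut_mid (a point): centre of the steel hexagon nut on the same stud: 34 mm across flats (39 across corners), 20 mm high, with a 3 mm dark spring washer of 29 mm under it; y is square to one pair of flats (others at 60 degrees), z up. Right-hand thread: clockwise from above lowers it 8 mm a turn, 3 to 5.5 rad until the washer meets the brass nut (this point then 78 mm above the bench)
- jam_nut: the same steel nut, origin at the centre of its underside. Turning it: 0.05 N m drag until the washer meets the brass nut; then 0.2 rising to 0.34 N m over a further 0.35 rad while the washer is flattened; then a hard stop: the washer is flat, and any more torque acts on the brass nut. The nut stays where it is let go
- loupe: black stand loupe, 42 mm wide, 34 mm high, loose bystander; origin at the centre of its underside
- strip_tin: round green tin, 64 mm wide, 23 mm high, loose bystander; origin at the centre of its underside
- book_weight: brass-coloured weight with a knob, 49 mm wide, 49 mm high, loose bystander; origin at the centre of its underside
- vial: small vial with a black cap, 21 mm wide, 51 mm high, loose bystander; origin at the centre of its underside

How it is judged:
On the way:
1. the steel nut has been run down until its washer is less than 0.8 mm above the brass nut (z of jam_nut_mid in the frame of press below 0.0788 m).
At the end, for the whole second after the job is handed in: The steel nut is tightened until its spring washer is flat (it has come down at least 0.35 of the 0.45 mm by which the washer flattens), it is at rest, and the brass nut stands within 0.12 rad of how it stood (z of jam_nut_mid in the frame of press below 0.07765 m and angle between the x axis of set_nut and the x axis of press, either way round below 0.12 rad and angular speed of jam_nut below 0.05 rad/s); the robot touches nothing.
It fails at once if the brass nut is turned by more than 0.12 rad (angle between the x axis of set_nut and the x axis of press, either way round above 0.12 rad).
It fails at once if the loupe is moved by more than 15 mm (distance of loupe from where it was at the start of the episode above 0.015 m).
It fails at once if the strip tin is moved by more than 15 mm (distance of strip_tin from where it was at the start of the episode above 0.015 m).
It fails at once if the book weight is moved by more than 15 mm (distance of book_weight from where it was at the start of the episode above 0.015 m).
It fails at once if the vial is moved by more than 15 mm (distance of vial from where it was at the start of the episode above 0.015 m).
It also fails if it takes over 61 s, if anything falls off the work surface, if the arm or the gripper's body presses on something with over 40 N, if the wrist force passes 120 N, or if a joint passes its speed limit or range.

## Robot

A 7-joint arm with a two-finger parallel gripper is mounted at the origin on a cart in front of the work surface, level with it; the furniture and walls round the work are solid. World frame = base frame: x ahead of the robot, y to its left, z up, the work surface at z = 0. Lengths are in m, angles in rad, forces in N, time in s.
With the tool pointing down it reaches from about 0.4 to 0.85 m from the base axis. Payload 10.4 kg.
Tool frame: the origin (TCP) lies between the finger pads; the fingertips stand 8 mm ahead of it and the grasp point (between the pads) lies 11 mm behind it; z points along the fingers, x is the direction in which the jaws open and shut, and the axes are right-handed (so a half turn about z gives the same grasp; the last joint's range is limited). The gripper opens to 87 mm and grips with 3 to 60 N. Pads are 19 mm wide; open, the fingers measure 117 mm over their backs; the gripper's body (75 mm by 190 mm) begins 51 mm behind the grasp point.
Start: joints at [-1.264, 0.332, -0.065, 1.46, 0.022, 1.35, -0.088], TCP at [0.202, 0.591, 0.231] pointing down, gripper open.
Joint ranges: [-2.6, 2.6], [-0.5, 2.12], [-1.47, 1.34], [0.16, 2.42], [-1.27, 4.41], [0.06, 2.06], [-2.6, 2.6]. Speed limits (rad/s): [2.22, 2.22, 2.79, 2.79, 3.14, 3.14, 3.14].

## Interface

Orientations are given as a unit quaternion [x, y, z, w].
In Python, from bench import r, viewer gives the robot as it stands.
- The arm moves only by the tool apply_moves, never from a script. Its argument "increments" is a list of rows, each an object with "grip": the closure in counts, from 0 (fully open) to 255 (shut); "xyz": the shift along the tool's x, y, z in mm, a list of three; "rotation": the turn, a rotation vector about the tool's x, y, z in degrees, a list of three. A call has 1 to 5 rows; each row is the pose to reach, as a shift and turn from the pose measured when the call began, along the tool's axes at that moment; what a row does not reach only later rows make up. A row lasts 1/8 s, in which the tool goes at most 62.5 mm and 10.7 degrees, less where a joint would pass 70% of its speed; a pose out of reach is approached as far as the arm can. A call with a gripper value outside its range is refused whole. The fingers move at their own pace and stop on an object; "squeeze" is the grip in N (left out, the last holds). Time passes only in rows, so rows that repeat a pose let the fingers close. It gives the time, the measured TCP pose, the force and the opening at its end, in the units of the state.
- r.read_state(): the state, without advancing time (a new reading comes with each control period).
- viewer.camera(name): name is "scene" or "top" or "wrist"; returns a dict with "img" (400x640x3 uint8, blue, green, red), "range_z" (400x640 float32, m along the optical axis (not along the pixel's ray), 0 where there is no reading), "vertical_fov" (degrees; the focal length in pixels is half the picture's height over the tangent of half this angle, whatever the lens; pixels are square), "cx", "cy" (the principal point, pixels), "rvec" (rotation vector, rad) and "tvec" (3), from world to camera coordinates, as OpenCV has them. Camera axes: x right, y down, z forward; pixel columns grow to the right and rows downward; lengths in m; the calibration is good to about 2 mm. A picture is of the moment at which its call begins.
- r.close_job(): hands the job in, once; it reports no verdict.
The state is a dict: "time": time; "joint_positions": joint angles; "joint_vel": joint speeds; "joint_torque": joint torques, N m; "ee_pos": TCP position; "eef_rot": TCP orientation; "ft_force": force on the tool from outside, world axes, zero at the start; "torque": the same for the moment, N m; "width": finger opening in m.
Only numpy, scipy, OpenCV 4.12 (cv2) and the standard library are available. Lean on these libraries where they do the work, as an engineer would, in place of code of your own. Each camera call takes 0.05 s, during which the arm holds its last target.

## Working session

There is one attempt and no reset: what is moved stays moved. The work goes in short steps, Python scripts to look and compute and a tool call to move; the robot and the scene stay as the last step left them, time stands still between calls to the robot, and variables do not carry over. Pictures are saved under pics/ and viewed, and the job is handed in when it is done.

Besides the shell and the picture viewer there is one more tool, called after "Emit:" in YAML: its name, and indented under it one key for each argument. apply_moves: Moves the arm, as the interface text tells. Its arguments: {"type":"object","properties":{"increments":{"type":"array","items":{"type":"object","properties":{"grip":{"type":"number"},"xyz":{"type":"array","items":{"type":"number"}},"rotation":{"type":"array","items":{"type":"number"}}}}},"squeeze":{"type":"number"}},"required":["increments"]}

```bash
mkdir -p pics; ls; cat > h.py <<'E'
import numpy as np, cv2, json
from bench import r, viewer
def cam(n):
    c=viewer.camera(n); R,_=cv2.Rodrigues(np.array(c['rvec'],float)); c['R']=R; c['t']=np.array(c['tvec'],float).ravel()
    c['f']=200/np.tan(np.radians(c['vertical_fov'])/2); return c
def ray(c,u,v,z):
    d=c['R'].T@np.array([(u-c['cx'])/c['f'],(v-c['cy'])/c['f'],1.]); o=-c['R'].T@c['t']
    return o+d*(z-o[2])/d[2]
def proj(c,p):
    q=c['R']@np.asarray(p)+c['t']; return c['cx']+c['f']*q[0]/q[2], c['cy']+c['f']*q[1]/q[2]
def cloud(c):
    z=c['range_z']; v,u=np.mgrid[0:z.shape[0],0:z.shape[1]]
    P=np.stack([(u-c['cx'])/c['f']*z,(v-c['cy'])/c['f']*z,z],-1)
    return (P-c['t'])@c['R']
E
python3 - <<'E'
from h import *
for n in ['scene','top','wrist']:
    c=cam(n); cv2.imwrite(f'pics/{n}0.png',c['img']); print(n,c['f'],c['cx'],c['cy'],-c['R'].T@c['t'])
print(r.read_state())
E
```

```text
pics
scene 406.2952685485576 324.1805026536045 202.779979405743 [ 0.06753131 -0.3211977   0.84406612]
top 394.63154564601365 316.19730595264303 193.94259832697855 [0.47987522 0.05313042 1.09344028]
wrist 323.1391123937444 322.6134298314802 205.01642611470058 [0.13253832 0.61566019 0.38431609]
{'time': 0.15, 'joint_positions': array([-1.26358087,  0.33272195, -0.06468669,  1.46071944,  0.02162756,
        1.34988345, -0.08850264]), 'joint_vel': array([-1.88342648e-03, -4.04389160e-05,  5.32886739e-04, -2.66453419e-03,
        1.22495018e-03, -1.35627040e-03, -4.53211357e-04]), 'joint_torque': array([ 1.01404003e-03, -6.23632407e+01,  2.49815063e-02, -3.90146971e+01,
       -6.13280176e-02,  3.70767619e-02,  1.17499740e-04]), 'ee_pos': array([0.20234674, 0.591057  , 0.22995347]), 'eef_rot': array([ 8.13591214e-01,  5.81437072e-01, -3.98944325e-04,  3.30587887e-04]), 'ft_force': array([-0.0702931 ,  0.25940648,  0.23614097]), 'torque': array([0.01636401, 0.02028658, 0.00365619]), 'width': 0.08687858880789194}
```

View pics/scene0.png

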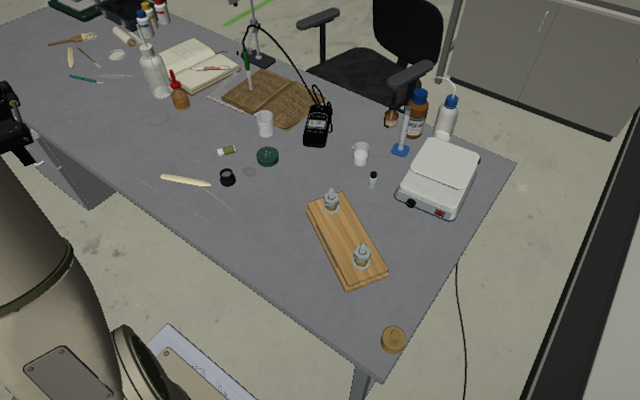

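View pics/top0.png

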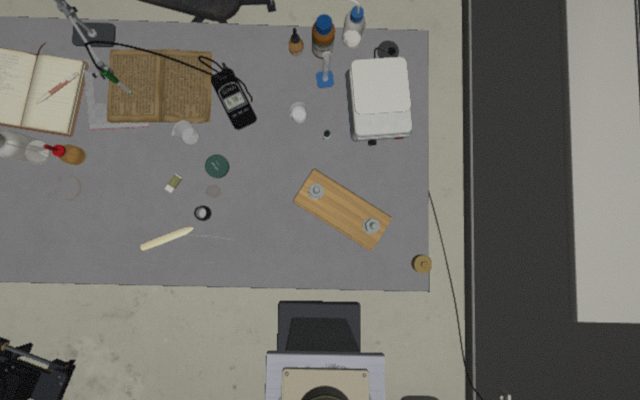

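View pics/wrist0.png

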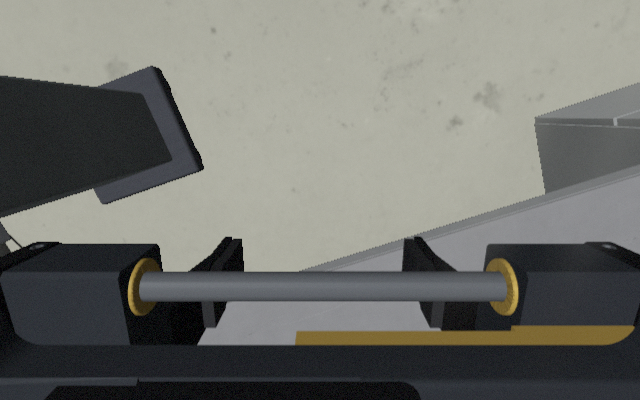

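The top view shows the press with its studs at about (316,190) and (371,226), the loupe at (203,213), the tin at (217,166), the weight at (422,264) and the vial at (327,134). Next I zoom in and measure.

```bash
python3 - <<'E'
from h import *
c=cam('scene'); im=c['img'][180:300,290:410]; a=cv2.resize(im,(580,580),interpolation=cv2.INTER_CUBIC)
cv2.imwrite('pics/z1.png',a)
t=cam('top'); im=t['img'][160:260,280:400]; cv2.imwrite('pics/z2.png',cv2.resize(im,(720,600),interpolation=cv2.INTER_CUBIC))
P=cloud(t)
m=(P[...,2]>0.036)&(P[...,2]<0.054)&(np.abs(P[...,0]-0.45)<.2)&(np.abs(P[...,1])<.25)
hsv=cv2.cvtColor(t['img'],cv2.COLOR_BGR2HSV)
m2=(m&(hsv[...,1]>60)).astype(np.uint8)
n,l,s,_=cv2.connectedComponentsWithStats(m2); i=1+np.argmax(s[1:,4]); print(s[i])
q=P[(l==i)]; print(cv2.minAreaRect((q[:,:2]*1000).astype(np.float32)), q[:,2].mean())
# high points
for lo,hi in [(.06,.075),(.075,.095),(.095,.105),(.105,.125)]:
  k=(P[...,2]>lo)&(P[...,2]<hi)
  k[:, :280]=0;k[:,400:]=0;k[:160]=0;k[260:]=0
  for side in (0,1):
    kk=k.copy(); 
    if side==0: kk[:,345:]=0
    else: kk[:,:345]=0
    w=P[kk]; print(lo,side,len(w), w.mean(0).round(4) if len(w) else '', np.median(w[:,2]) if len(w) else '')
E
```

```text
[ 294  169   98   80 3039]
((541.3172607421875, -35.2720947265625), (249.20553588867188, 99.60508728027344), 59.14504623413086) 0.047181591611283505
0.06 0 3 [0.5724 0.0442 0.0733] 0.07273158139123978
0.06 1 2 [ 0.4922 -0.0927  0.073 ] 0.07296044796603245
0.075 0 128 [0.5843 0.0378 0.0888] 0.08911903887278867
0.075 1 94 [ 0.4977 -0.1062  0.0926] 0.09293714411239784
0.095 0 1 [0.5795 0.0329 0.1007] 0.10074569275128208
0.095 1 37 [ 0.4979 -0.1064  0.0963] 0.09593984094887373
0.105 0 30 [0.5845 0.0374 0.1154] 0.1156407946784292
0.105 1 34 [ 0.4982 -0.107   0.1146] 0.1152365856340048
```

View zooms.

View pics/z1.png

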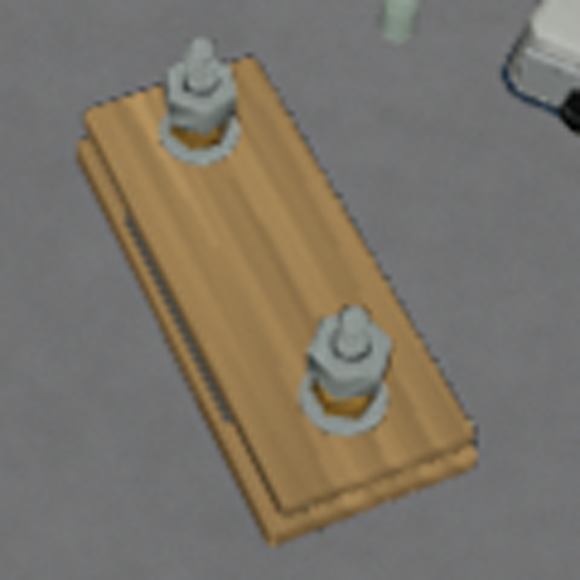

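View pics/z2.png

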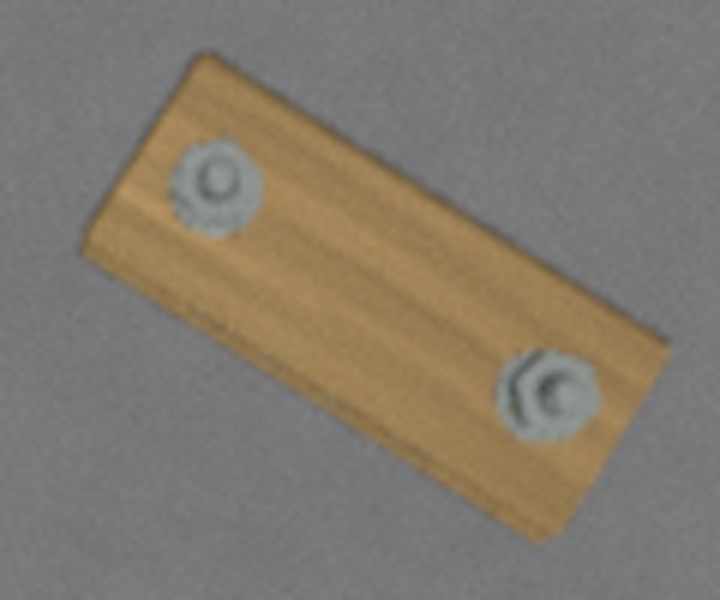

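The stud at (371,226) in the top view is the one to be locked. Its nut top is at about 95 mm, against about 88 mm on the other, and the studs are 168 mm apart (expected 170). I'm moving over it with the tool yaw unchanged, which leaves J7 room to turn clockwise.

Emit:
apply_moves:
  increments:
    - {"grip":0,"xyz":[-41,41,-5],"rotation":[0,0,0]}
    - {"grip":0,"xyz":[-82,82,-10],"rotation":[0,0,0]}
    - {"grip":0,"xyz":[-123,123,-15],"rotation":[0,0,0]}
    - {"grip":0,"xyz":[-164,164,-20],"rotation":[0,0,0]}
    - {"grip":0,"xyz":[-205,205,-20],"rotation":[0,0,0]}

```text
time: 0.88
ee_pos: [0.3307, 0.3291, 0.2508]
eef_rot: [0.814, 0.581, 0.0, -0.0]
ft_force: [1.3, 1.1, 0.2]
width: 0.0872
```

Emit:
apply_moves:
  increments:
    - {"grip":0,"xyz":[-45,38,0],"rotation":[0,0,0]}
    - {"grip":0,"xyz":[-90,76,0],"rotation":[0,0,0]}
    - {"grip":0,"xyz":[-135,114,0],"rotation":[0,0,0]}
    - {"grip":0,"xyz":[-180,152,0],"rotation":[0,0,0]}
    - {"grip":0,"xyz":[-225,190,0],"rotation":[0,0,0]}

```text
time: 1.5
ee_pos: [0.4379, 0.0528, 0.251]
eef_rot: [0.814, 0.581, 0.001, -0.0]
ft_force: [1.5, 0.0, -0.5]
width: 0.0871
```

```bash
python3 - <<'E'
from h import *
s=r.read_state(); print(s['ee_pos'],s['joint_positions'].round(3))
from scipy.spatial.transform import Rotation as Ro
T=Ro.from_quat(s['eef_rot']).as_matrix()
c=cam('wrist'); C=-c['R'].T@c['t']
print('cam in tool',T.T@(C-s['ee_pos']),'axis',T.T@c['R'][2], 'xaxis',T.T@c['R'][0])
d=np.array([.498,-.1065,.25])-s['ee_pos']; print('to go tool',T.T@d, 'nut px',proj(c,[.498,-.1065,.095]))
E
```

```text
[0.43788842 0.05283968 0.25095282] [-0.705 -0.127  0.448  1.906  0.055  1.349  0.968]
cam in tool [ 0.00053558 -0.07397662 -0.15449145] axis [-5.33434330e-04  2.69577966e-01  9.62978419e-01] xaxis [ 9.99998863e-01 -1.21425133e-03  8.93861285e-04]
to go tool [-0.13128586  0.10847459  0.00085356] nut px (np.float64(200.10049851079387), np.float64(290.18878288491874))
```

Emit:
apply_moves:
  increments:
    - {"grip":0,"xyz":[-45,36,0],"rotation":[0,0,0]}
    - {"grip":0,"xyz":[-90,73,0],"rotation":[0,0,0]}
    - {"grip":0,"xyz":[-131,108,0],"rotation":[0,0,0]}
    - {"grip":0,"xyz":[-131,108,0],"rotation":[0,0,0]}

```text
time: 2.05
ee_pos: [0.4985, -0.1185, 0.2515]
eef_rot: [0.818, 0.575, 0.0, 0.002]
ft_force: [-0.7, 0.4, -1.1]
width: 0.087
```

```bash
python3 - <<'E'
from h import *
s=r.read_state(); print(s['ee_pos'],s['joint_positions'].round(3))
c=cam('wrist'); cv2.imwrite('pics/w1.png',c['img'])
u,v=map(int,proj(c,[.498,-.1065,.095])); print(u,v)
a=c['img'][v-60:v+60,u-60:u+60]; cv2.imwrite('pics/w1z.png',cv2.resize(a,(600,600),interpolation=cv2.INTER_CUBIC))
E
```

```text
[ 0.49848173 -0.11847535  0.25149408] [-0.53   0.057  0.708  1.758 -0.035  1.338  1.411]
333 187
```

View pics/w1.png

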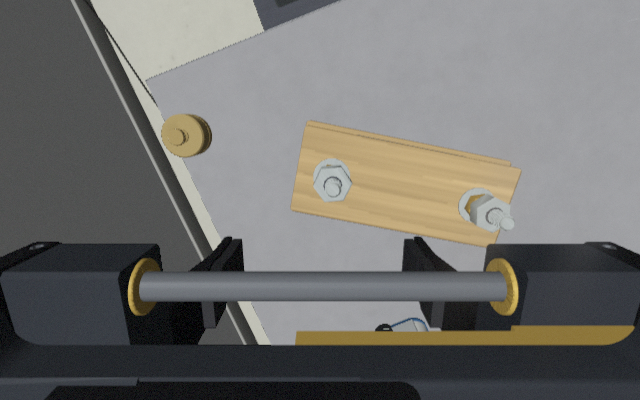

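View pics/w1z.png

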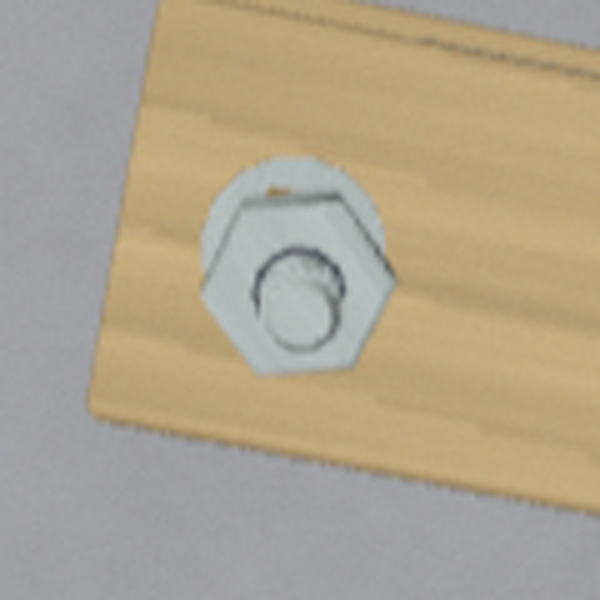

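The wrist view shows the nut hexagon clearly, with corners in the zoom at about (246,199), (340,193), (397,282), (352,368), (262,377) and (203,290). The stud top is at about (298,313).

```bash
python3 - <<'E'
from h import *
from scipy.spatial.transform import Rotation as Ro
s=r.read_state(); T=Ro.from_quat(s['eef_rot']).as_matrix()
c=cam('wrist'); g=c['img']
Z=np.array([(246,199),(340,193),(397,282),(352,368),(262,377),(203,290)],float)
W=np.array([ray(c,273+(x+.5)/5-.5,127+(y+.5)/5-.5,.094) for x,y in Z]); 
ctr=W.mean(0); print('ctr',ctr,'R',np.linalg.norm(W-ctr,axis=1)*1000)
tl=(W-ctr)@T; a=np.degrees(np.arctan2(tl[:,1],tl[:,0])); print('corner angles tool',a, a%60, 'mean', np.degrees(np.angle(np.exp(1j*np.radians(a)*6).mean()))/6)
st=ray(c,273+298/5,127+313/5,.115); print('stud',st)
# depth top of nut
P=cloud(c); z=P[...,2]; b=P[170:215,305:360].reshape(-1,3)
q=b[(b[:,2]>.085)&(b[:,2]<.105)]; print(len(q),np.median(q[:,2]),q.mean(0)); 
q=b[(b[:,2]>.110)]; print(len(q),np.median(q[:,2]),q.mean(0))
for p in (ctr,st): print('tool off',T.T@(p-s['ee_pos']))
print(T[:,2])
E
```

```text
ctr [ 0.49397469 -0.10367303  0.094     ] R [20.1667425  19.82856842 19.07103833 19.76810701 20.04562959 19.11462179]
corner angles tool [-121.83146066  -67.57186388   -2.33695255   57.81085482  111.72740339
  177.334416  ] [58.16853934 52.42813612 57.66304745 57.81085482 51.72740339 57.334416  ] mean -4.118994934605562
stud [ 0.49476562 -0.10456723  0.115     ]
774 0.09291877573439855 [ 0.49421935 -0.10699062  0.09298344]
215 0.11495653968055991 [ 0.49200704 -0.10637641  0.12797524]
tool off [ 0.01014777 -0.008469    0.15723797]
tool off [ 0.00954759 -0.00737818  0.13624095]
[ 0.00171673 -0.00173908 -0.99999701]
```

Emit:
apply_moves:
  increments:
    - {"grip":0,"xyz":[10,-8,30],"rotation":[0,0,-10]}
    - {"grip":0,"xyz":[10,-8,60],"rotation":[0,0,-20]}
    - {"grip":0,"xyz":[10,-8,80],"rotation":[0,0,-30]}
    - {"grip":0,"xyz":[10,-8,90],"rotation":[0,0,-34]}
    - {"grip":0,"xyz":[10,-8,90],"rotation":[0,0,-34]}

```text
time: 2.78
ee_pos: [0.4936, -0.1005, 0.1607]
eef_rot: [0.611, 0.792, -0.0, 0.0]
ft_force: [-0.3, 0.2, -0.7]
width: 0.0866
```

```bash
python3 - <<'E'
from h import *
s=r.read_state(); print(s['ee_pos'],s['joint_positions'].round(3),s['ft_force'],s['torque'])
c=cam('wrist'); cv2.imwrite('pics/w2.png',c['img'])
u,v=map(int,proj(c,[.494,-.104,.095])); print(u,v)
a=c['img'][v-75:v+75,u-75:u+75]; cv2.imwrite('pics/w2z.png',cv2.resize(a,(600,600),interpolation=cv2.INTER_CUBIC))
E
```

```text
[ 0.49358162 -0.10049864  0.16065622] [-0.505  0.122  0.664  1.898 -0.082  1.149  2.016] [-0.29501756  0.24062395 -0.67579571] [ 0.02481648 -0.0126081  -0.00864229]
317 220
```

View pics/w2z.png

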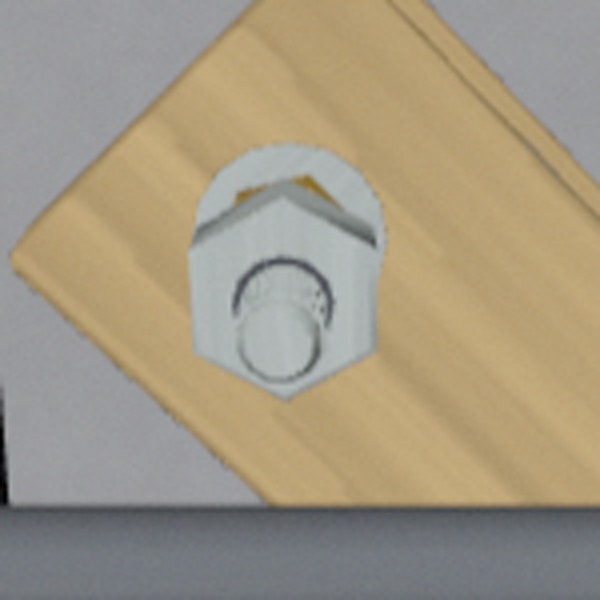

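The flats now stand vertical in the image, aligned with the jaws. Nut corners in the zoom are at about (282,182), (377,245), (377,352), (288,400), (196,353) and (190,245).

```bash
python3 - <<'E'
from h import *
from scipy.spatial.transform import Rotation as Ro
s=r.read_state(); T=Ro.from_quat(s['eef_rot']).as_matrix()
c=cam('wrist')
Z=np.array([(282,182),(377,245),(377,352),(288,400),(196,353),(190,245)],float)
for h in (.092,.094,.096):
  W=np.array([ray(c,242+(x+.5)/4-.5,145+(y+.5)/4-.5,h) for x,y in Z]); 
  ctr=W.mean(0); print('ctr',ctr,'R',np.linalg.norm(W-ctr,axis=1).mean()*1000,'tool off',T.T@(ctr-s['ee_pos']))
tl=(W-ctr)@T; a=np.degrees(np.arctan2(tl[:,1],tl[:,0])); print(a, np.degrees(np.angle(np.exp(1j*np.radians(a-30)*6).mean()))/6)
st=ray(c,242+280/4,145+342/4,.115); print('stud',st,T.T@(st-s['ee_pos']))
P=cloud(c); b=P[190:250,285:345].reshape(-1,3)
q=b[(b[:,2]>.085)&(b[:,2]<.105)]; print(len(q),np.median(q[:,2]))
E
```

```text
ctr [ 0.49523059 -0.10738091  0.092     ] R 20.04282929476529 tool off [-0.00660056 -0.000573    0.06931503]
ctr [ 0.49457943 -0.10748247  0.094     ] R 19.86363699998452 tool off [-0.00653602 -0.00122625  0.06731418]
ctr [ 0.49392828 -0.10758404  0.096     ] R 19.684444705203777 tool off [-0.00647148 -0.0018795   0.06531332]
[ -91.02932836  -30.91684682   31.98060288   88.81709034  146.78992803
 -149.84208425] -0.7013113767643301
stud [ 0.4956295  -0.10715239  0.115     ] [-0.00649523 -0.00010087  0.04631552]
1428 0.09277809139417037
```

Emit:
apply_moves:
  increments:
    - {"grip":0,"xyz":[-6.5,0,10],"rotation":[0,0,-0.7]}
    - {"grip":0,"xyz":[-6.5,0,40],"rotation":[0,0,-0.7]}
    - {"grip":0,"xyz":[-6.5,0,70],"rotation":[0,0,-0.7]}
    - {"grip":0,"xyz":[-6.5,0,84],"rotation":[0,0,-0.7]}
    - {"grip":0,"xyz":[-6.5,0,84],"rotation":[0,0,-0.7]}

```text
time: 3.5
ee_pos: [0.4957, -0.1077, 0.0772]
eef_rot: [0.607, 0.795, -0.0, 0.001]
ft_force: [-0.2, 1.4, 0.6]
width: 0.0869
```

```bash
python3 - <<'E'
from h import *
s=r.read_state(); print(s['ee_pos'],s['joint_positions'].round(3),s['ft_force'],s['torque'],s['time'])
c=cam('wrist'); cv2.imwrite('pics/w3.png',c['img'])
E
```

```text
[ 0.49570921 -0.1077143   0.07717535] [-0.456  0.253  0.652  1.972 -0.184  0.974  2.122] [-0.16130456  1.35284046  0.64524345] [ 0.02079127 -0.02707311  0.03973926] 3.5
```

View pics/w3.png

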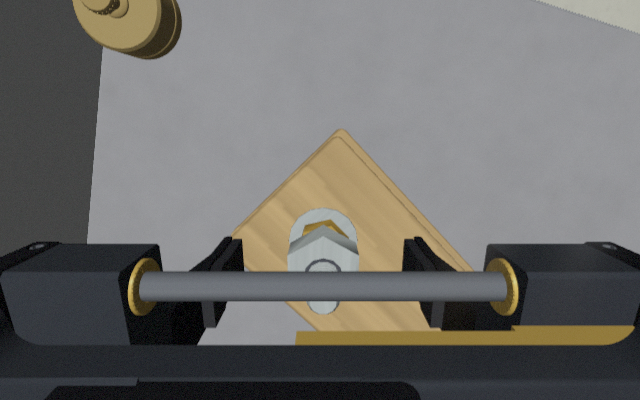

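The nut at column 323 is centred between the jaws (columns 242 to 404). I'm closing now.

Emit:
apply_moves:
  increments:
    - {"grip":255,"xyz":[0,0,0],"rotation":[0,0,0]}
    - {"grip":255,"xyz":[0,0,0],"rotation":[0,0,0]}
    - {"grip":255,"xyz":[0,0,0],"rotation":[0,0,0]}
    - {"grip":255,"xyz":[0,0,0],"rotation":[0,0,0]}
    - {"grip":255,"xyz":[0,0,0],"rotation":[0,0,0]}
  squeeze: 25

```text
time: 4.18
ee_pos: [0.4964, -0.1077, 0.0781]
eef_rot: [0.607, 0.795, 0.0, 0.001]
ft_force: [0.5, 0.6, -0.4]
width: 0.045
```

```bash
python3 - <<'E'
from h import *
s=r.read_state(); print(s['ee_pos'],s['joint_positions'].round(3),s['ft_force'],s['torque'],s['time'],s['width'])
E
```

```text
[ 0.49635436 -0.10773152  0.07808828] [-0.456  0.252  0.652  1.971 -0.184  0.975  2.122] [ 0.45805234  0.57470328 -0.35770829] [0.07570369 0.05003617 0.00528977] 4.175 0.04502352920517751
```

Still closing at 45 mm, so I'll continue.

Emit:
apply_moves:
  increments:
    - {"grip":255,"xyz":[0,0,1],"rotation":[0,0,0]}
    - {"grip":255,"xyz":[0,0,1],"rotation":[0,0,0]}
    - {"grip":255,"xyz":[0,0,1],"rotation":[0,0,0]}
    - {"grip":255,"xyz":[0,0,1],"rotation":[0,0,0]}

```text
time: 4.68
ee_pos: [0.4963, -0.1076, 0.0771]
eef_rot: [0.607, 0.795, 0.0, 0.001]
ft_force: [-0.4, 0.9, -0.0]
width: 0.0336
```

```bash
cat > st.py <<'E'
from h import *
from scipy.spatial.transform import Rotation as Ro
s=r.read_state(); T=Ro.from_quat(s['eef_rot']).as_matrix()
print('yaw',np.degrees(np.arctan2(T[1,0],T[0,0])).round(2),'ee',s['ee_pos'].round(4),'tilt',T[:,2].round(3),'j7',s['joint_positions'][6].round(3),'F tool',(T.T@s['ft_force']).round(2),'M',s['torque'].round(3),'tau7',s['joint_torque'][6].round(3),'w',s['width'].round(4),'t',s['time'])
E
python3 st.py
```

```text
Traceback (most recent call last):
  File "st.py", line 4, in <module>
    print('yaw',np.degrees(np.arctan2(T[1,0],T[0,0])).round(2),'ee',s['ee_pos'].round(4),'tilt',T[:,2].round(3),'j7',s['joint_positions'][6].round(3),'F tool',(T.T@s['ft_force']).round(2),'M',s['torque'].round(3),'tau7',s['joint_torque'][6].round(3),'w',s['width'].round(4),'t',s['time'])
                                                                                                                                                                                                                                                              ^^^^^^^^^^^^^^^^
AttributeError: 'float' object has no attribute 'round'
```

Gripped at 33.6 mm, which fits the 34 mm across flats. Next is the first turn, following the thread down.

Emit:
apply_moves:
  increments:
    - {"grip":255,"xyz":[0,0,0.2],"rotation":[0,0,10]}
    - {"grip":255,"xyz":[0,0,0.4],"rotation":[0,0,20]}
    - {"grip":255,"xyz":[0,0,0.7],"rotation":[0,0,30]}
    - {"grip":255,"xyz":[0,0,0.9],"rotation":[0,0,40]}
    - {"grip":255,"xyz":[0,0,1.1],"rotation":[0,0,50]}

```text
time: 5.3
ee_pos: [0.4962, -0.1079, 0.076]
eef_rot: [0.887, 0.461, 0.001, 0.001]
ft_force: [-0.3, -0.5, 0.2]
width: 0.034
```

```bash
sed -i "s/s\['width'\].round(4)/round(s['width'],4)/" st.py; python3 st.py
```

```text
yaw 54.93 ee [ 0.4962 -0.1079  0.076 ] tilt [ 0.002 -0.001 -1.   ] j7 1.297 F tool [-0.62  0.01 -0.24] M [-0.142  0.143  0.043] tau7 2.659 w 0.034 t 5.3
```

Emit:
apply_moves:
  increments:
    - {"grip":255,"xyz":[0,0,0.2],"rotation":[0,0,10]}
    - {"grip":255,"xyz":[0,0,0.4],"rotation":[0,0,20]}
    - {"grip":255,"xyz":[0,0,0.7],"rotation":[0,0,30]}
    - {"grip":255,"xyz":[0,0,0.9],"rotation":[0,0,40]}
    - {"grip":255,"xyz":[0,0,1.1],"rotation":[0,0,50]}

```text
time: 5.92
ee_pos: [0.4959, -0.1081, 0.0748]
eef_rot: [0.999, 0.04, 0.001, 0.001]
ft_force: [-1.5, -0.8, 0.7]
width: 0.0339
```

```bash
python3 st.py; python3 - <<'E'
from h import *
c=cam('wrist'); cv2.imwrite('pics/w4.png',c['img'][150:350,220:420].repeat(3,0).repeat(3,1)); 
c=cam('scene');u,v=map(int,proj(c,[.496,-.107,.08]));cv2.imwrite('pics/s4.png',cv2.resize(c['img'][v-50:v+50,u-50:u+50],(600,600),interpolation=cv2.INTER_CUBIC)) 
E
```

```text
yaw 4.59 ee [ 0.4959 -0.1081  0.0748] tilt [ 0.002 -0.001 -1.   ] j7 0.5 F tool [-1.51  0.66 -0.74] M [-0.131  0.445  0.012] tau7 2.536 w 0.0339 t 5.925
```

View pics/w4.png

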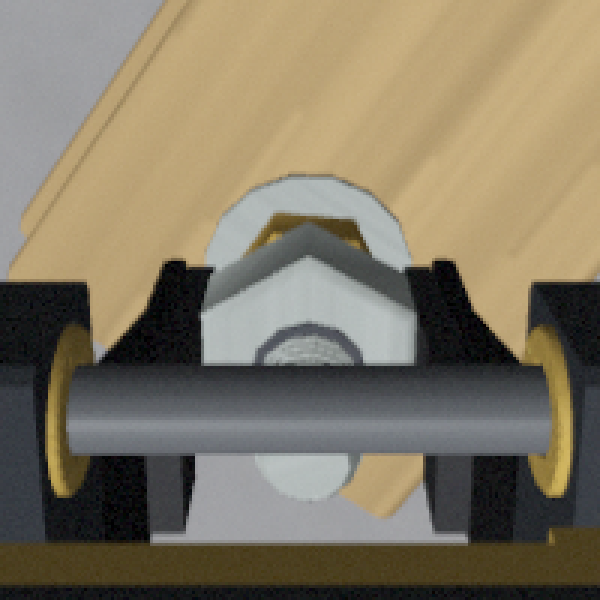

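View pics/s4.png

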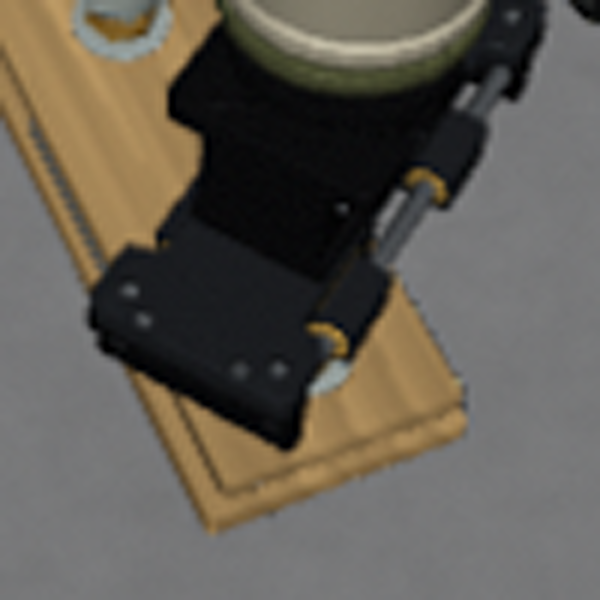

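The nut has turned with the jaws, since its corner still points straight at the camera (zoom 310,225). Continuing.

Emit:
apply_moves:
  increments:
    - {"grip":255,"xyz":[0,0,0.2],"rotation":[0,0,10]}
    - {"grip":255,"xyz":[0,0,0.4],"rotation":[0,0,20]}
    - {"grip":255,"xyz":[0,0,0.7],"rotation":[0,0,30]}
    - {"grip":255,"xyz":[0,0,0.9],"rotation":[0,0,40]}
    - {"grip":255,"xyz":[0,0,1.1],"rotation":[0,0,50]}

```text
time: 6.65
ee_pos: [0.4956, -0.108, 0.0736]
eef_rot: [0.923, -0.385, 0.0, 0.0]
ft_force: [-2.8, 0.7, 2.5]
width: 0.0335
```

```bash
python3 st.py; python3 - <<'E'
from h import *
c=cam('wrist'); cv2.imwrite('pics/w5.png',c['img'][170:320,250:400].repeat(4,0).repeat(4,1)); 
E
python3 st.py
```

```text
yaw -45.25 ee [ 0.4956 -0.108   0.0736] tilt [ 0.001 -0.001 -1.   ] j7 -0.244 F tool [-2.44  1.51 -2.49] M [0.138 0.834 0.03 ] tau7 2.359 w 0.0335 t 6.65
yaw -45.74 ee [ 0.4956 -0.108   0.0735] tilt [ 0.    -0.001 -1.   ] j7 -0.251 F tool [-3.1   1.   -3.46] M [0.12  0.699 0.011] tau7 1.787 w 0.0337 t 6.7
```

View pics/w5.png

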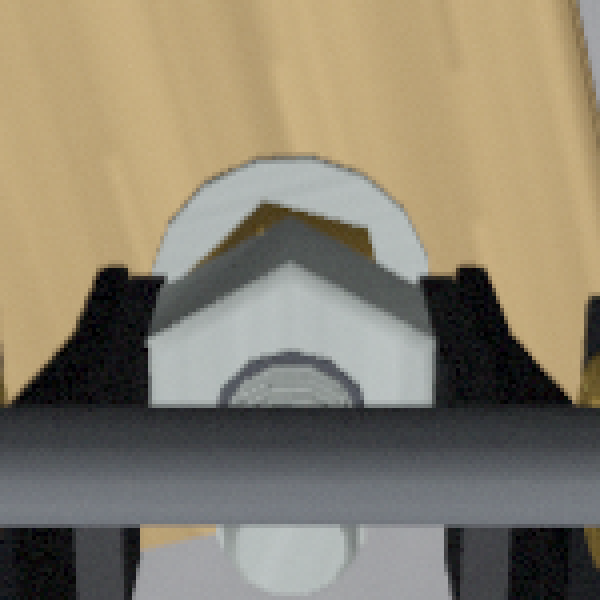

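Emit:
apply_moves:
  increments:
    - {"grip":255,"xyz":[0,0,0.2],"rotation":[0,0,10]}
    - {"grip":255,"xyz":[0,0,0.4],"rotation":[0,0,20]}
    - {"grip":255,"xyz":[0,0,0.6],"rotation":[0,0,28]}
    - {"grip":255,"xyz":[0,0,0.6],"rotation":[0,0,28]}

```text
time: 7.2
ee_pos: [0.4955, -0.1078, 0.0728]
eef_rot: [0.802, -0.598, 0.0, 0.001]
ft_force: [-1.6, 2.0, 4.0]
width: 0.0339
```

```bash
python3 st.py
```

```text
yaw -73.4 ee [ 0.4955 -0.1078  0.0728] tilt [-0.    -0.001 -1.   ] j7 -0.653 F tool [-2.33  0.99 -4.02] M [ 0.424  0.756 -0.03 ] tau7 -1.246 w 0.0339 t 7.2
```

Emit:
apply_moves:
  increments:
    - {"grip":255,"xyz":[0,0,0.1],"rotation":[0,0,9]}
    - {"grip":255,"xyz":[0,0,0.3],"rotation":[0,0,18]}
    - {"grip":255,"xyz":[0,0,0.3],"rotation":[0,0,18]}

```text
time: 7.58
ee_pos: [0.4955, -0.1077, 0.0725]
eef_rot: [-0.701, 0.713, -0.0, -0.001]
ft_force: [-2.1, 1.9, 3.3]
width: 0.0342
```

```bash
python3 st.py
```

```text
yaw -91.04 ee [ 0.4955 -0.1077  0.0725] tilt [-0.001 -0.001 -1.   ] j7 -0.929 F tool [-1.85  2.19 -3.29] M [ 0.476  0.682 -0.092] tau7 -1.49 w 0.0342 t 7.575
```

Emit:
apply_moves:
  increments:
    - {"grip":255,"xyz":[0,0,0.2],"rotation":[0,0,9]}
    - {"grip":255,"xyz":[0,0,0.4],"rotation":[0,0,18]}
    - {"grip":255,"xyz":[0,0,0.4],"rotation":[0,0,18]}

```text
time: 7.95
ee_pos: [0.4955, -0.1076, 0.0721]
eef_rot: [-0.583, 0.812, -0.0, -0.001]
ft_force: [-1.9, 2.5, 4.5]
width: 0.0335
```

```bash
python3 st.py;python3 - <<'E'
from h import *
c=cam('wrist'); cv2.imwrite('pics/w6.png',c['img'][170:320,250:400].repeat(4,0).repeat(4,1)); 
E
python3 st.py
```

```text
yaw -108.62 ee [ 0.4955 -0.1076  0.0721] tilt [-0.001 -0.001 -1.   ] j7 -1.219 F tool [-1.81  2.61 -4.48] M [0.551 0.621 0.011] tau7 -1.607 w 0.0335 t 7.95
yaw -108.56 ee [ 0.4955 -0.1075  0.0721] tilt [-0.001 -0.001 -1.   ] j7 -1.218 F tool [-2.07  2.37 -4.05] M [ 0.483  0.562 -0.   ] tau7 -0.516 w 0.0336 t 8.0
```

View pics/w6.png

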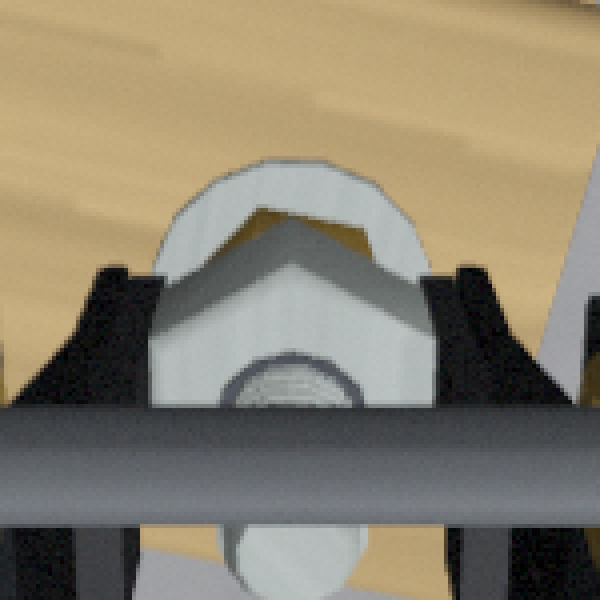

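No clear torque rise after 214°. The brass nut keeps the same aspect (corner at zoom 262,208), so I'll continue.

Emit:
apply_moves:
  increments:
    - {"grip":255,"xyz":[0,0,0.2],"rotation":[0,0,9]}
    - {"grip":255,"xyz":[0,0,0.4],"rotation":[0,0,18]}
    - {"grip":255,"xyz":[0,0,0.4],"rotation":[0,0,18]}

```text
time: 8.38
ee_pos: [0.4956, -0.1075, 0.0717]
eef_rot: [-0.453, 0.892, -0.0, -0.001]
ft_force: [-1.3, 2.4, 4.1]
width: 0.034
```

```bash
python3 st.py
```

```text
yaw -126.17 ee [ 0.4956 -0.1075  0.0717] tilt [-0.001 -0.001 -1.   ] j7 -1.516 F tool [-1.16  2.53 -4.11] M [0.495 0.598 0.372] tau7 -2.016 w 0.034 t 8.375
```

```bash
python3 - <<'E'
from h import *
for i in range(6):
    viewer.camera('wrist'); s=r.read_state(); print(s['time'],s['torque'].round(3),s['ft_force'].round(2),s['joint_positions'][6].round(4))
E
```

```text
8.425 [0.573 0.527 0.36 ] [-2.28  1.53  4.19] -1.5149
8.475 [0.517 0.529 0.34 ] [-1.63  2.26  4.81] -1.5156
8.525 [0.548 0.505 0.422] [-1.64  3.1   3.39] -1.5168
8.575 [0.533 0.526 0.424] [-1.26  1.55  3.87] -1.5179
8.625 [0.565 0.546 0.432] [-1.8   2.43  4.4 ] -1.5189
8.675 [0.657 0.514 0.406] [-1.1   2.31  3.54] -1.5197
```

Torque about z has risen to about 0.40 N m, so the washer has met the brass nut. From here I'm using small steps.

Emit:
apply_moves:
  increments:
    - {"grip":255,"xyz":[0,0,0],"rotation":[0,0,1]}
    - {"grip":255,"xyz":[0,0,0],"rotation":[0,0,1]}

```text
time: 8.93
ee_pos: [0.4956, -0.1074, 0.0717]
eef_rot: [-0.443, 0.896, -0.0, -0.0]
ft_force: [-0.9, 2.5, 4.3]
width: 0.0337
```

```bash
cat > tq.py <<'E'
from h import *
from scipy.spatial.transform import Rotation as Ro
q=[];
for i in range(4):
    viewer.camera('wrist'); s=r.read_state(); q.append(np.r_[s['torque'],s['ft_force']])
T=Ro.from_quat(s['eef_rot']).as_matrix()
print(np.mean(q,0).round(3),np.array(q)[:,2].round(3),'yaw',np.degrees(np.arctan2(T[1,0],T[0,0])).round(2),s['ee_pos'].round(5),s['time'],round(s['width'],4))
E
python3 tq.py
```

```text
[ 0.547  0.543  0.691 -1.565  2.276  4.561] [0.724 0.703 0.701 0.635] yaw -127.38 [ 0.49556 -0.10744  0.07169] 9.125 0.0337
```

A 1° step jumped the torque from 0.40 to about 0.69 N m. That is the hard stop, so the washer is flat. I'm relaxing at once and then releasing.

Emit:
apply_moves:
  increments:
    - {"grip":255,"xyz":[0,0,0],"rotation":[0,0,-1.2]}
    - {"grip":255,"xyz":[0,0,0],"rotation":[0,0,-1.2]}

```text
time: 9.38
ee_pos: [0.4956, -0.1075, 0.0717]
eef_rot: [-0.453, 0.892, -0.0, -0.0]
ft_force: [-2.3, 2.7, 3.7]
width: 0.0341
```

```bash
python3 tq.py
```

```text
[ 0.581  0.55   0.401 -1.792  2.343  4.05 ] [0.395 0.396 0.407 0.405] yaw -126.19 [ 0.49557 -0.10746  0.07173] 9.575 0.0337
```

Emit:
apply_moves:
  increments:
    - {"grip":255,"xyz":[0,0,0],"rotation":[0,0,-1]}
    - {"grip":0,"xyz":[0,0,0],"rotation":[0,0,-1]}
    - {"grip":0,"xyz":[0,0,0],"rotation":[0,0,-1]}
    - {"grip":0,"xyz":[0,0,0],"rotation":[0,0,-1]}
    - {"grip":0,"xyz":[0,0,0],"rotation":[0,0,-1]}

```text
time: 10.2
ee_pos: [0.4955, -0.1076, 0.0717]
eef_rot: [-0.46, 0.888, -0.0, -0.0]
ft_force: [0.8, -0.2, -0.3]
width: 0.0658
```

Emit:
apply_moves:
  increments:
    - {"grip":0,"xyz":[0,0,0],"rotation":[0,0,0]}
    - {"grip":0,"xyz":[0,0,0],"rotation":[0,0,0]}
    - {"grip":0,"xyz":[0,0,0],"rotation":[0,0,0]}
    - {"grip":0,"xyz":[0,0,0],"rotation":[0,0,0]}

```text
time: 10.7
ee_pos: [0.4955, -0.1075, 0.0717]
eef_rot: [-0.46, 0.888, -0.0, -0.0]
ft_force: [-0.4, 0.1, -0.1]
width: 0.0866
```

```bash
python3 tq.py; python3 - <<'E'
from h import *
c=cam('wrist'); cv2.imwrite('pics/w7.png',c['img'][150:350,220:420].repeat(3,0).repeat(3,1)); 
E
```

```text
[ 0.012  0.185 -0.016 -0.009 -0.045 -0.266] [-0.008 -0.044  0.003 -0.016] yaw -125.2 [ 0.49555 -0.10753  0.07169] 10.9 0.0871
```

View pics/w7.png

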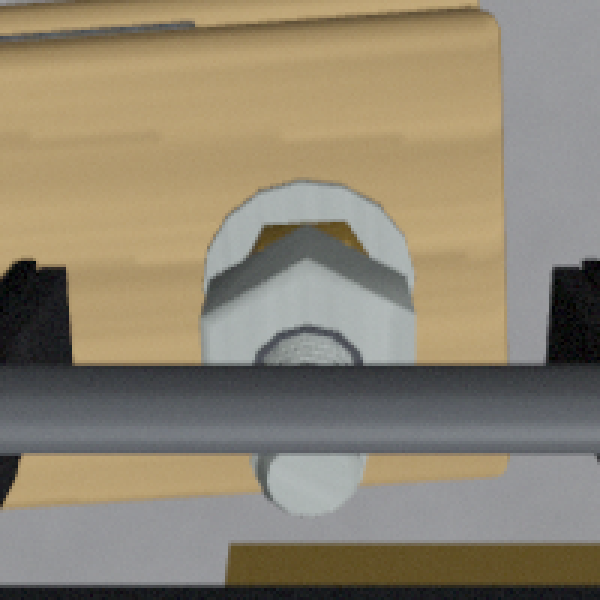

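The jaws are open, and the visible brass flat (zoom 265,225 to 348,222) is parallel to the press edge. I'll lift clear and check the height.

Emit:
apply_moves:
  increments:
    - {"grip":0,"xyz":[0,0,-30],"rotation":[0,0,0]}
    - {"grip":0,"xyz":[0,0,-80],"rotation":[0,0,0]}
    - {"grip":0,"xyz":[0,0,-130],"rotation":[0,0,0]}
    - {"grip":0,"xyz":[0,0,-175],"rotation":[0,0,0]}
    - {"grip":0,"xyz":[0,0,-175],"rotation":[0,0,0]}

```text
time: 11.58
ee_pos: [0.4972, -0.1079, 0.2494]
eef_rot: [-0.46, 0.888, -0.0, 0.003]
ft_force: [0.3, 0.0, -0.9]
width: 0.0873
```

```bash
python3 tq.py; python3 - <<'E'
from h import *
c=cam('wrist'); cv2.imwrite('pics/w8.png',c['img']); P=cloud(c)
for xy in ([.4955,-.107],[.582,.0375]):
  d=np.hypot(P[...,0]-xy[0],P[...,1]-xy[1]); 
  for lo,hi in ((.08,.1),(.11,.12)):
    q=P[(d<.02)&(P[...,2]>lo)&(P[...,2]<hi)]; print(len(q),q[:,2].mean() if len(q) else 0,np.median(q[:,2]) if len(q) else 0)
u,v=map(int,proj(c,[.4955,-.107,.088])); print(u,v)
cv2.imwrite('pics/w8z.png',cv2.resize(c['img'][v-50:v+50,u-50:u+50],(600,600),interpolation=cv2.INTER_CUBIC))
E
```

```text
[-0.002  0.174  0.01   0.57   0.236 -0.308] [-0.033  0.029  0.039  0.006] yaw -125.2 [ 0.49503 -0.10722  0.24555] 11.775 0.0872
764 0.08772642581945136 0.08765586870504738
211 0.11425155455326123 0.11486394662812086
845 0.08807320867697155 0.08801470535730793
220 0.11398026369050954 0.114507507044808
321 191
```

View pics/w8.png

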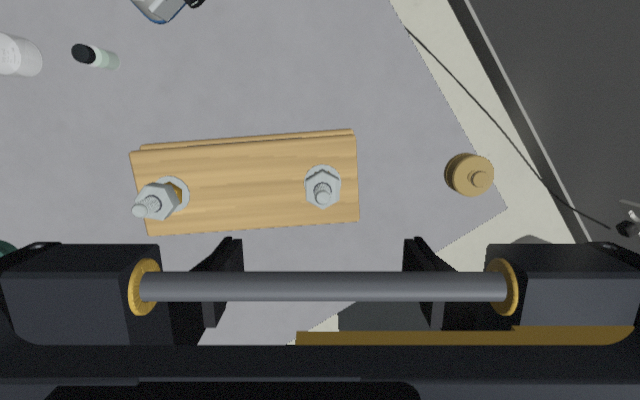

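View pics/w8z.png

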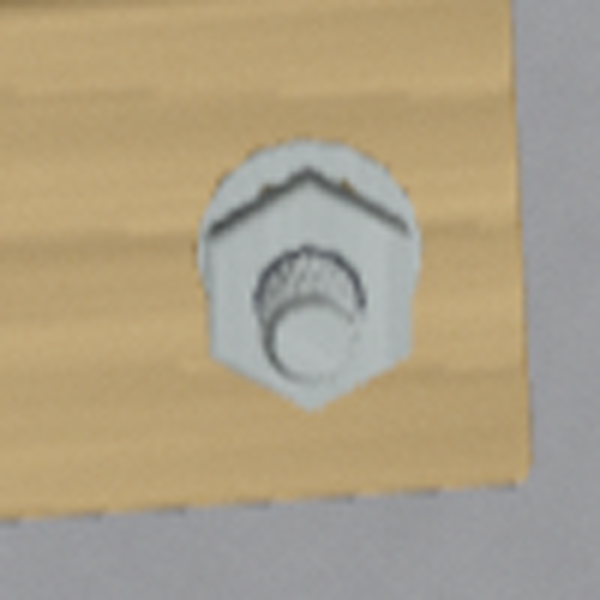

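```bash
python3 - <<'E'
from h import *
for i in range(3): cam('top')
t=cam('top'); cv2.imwrite('pics/t9.png',t['img'])
s=r.read_state(); print(s['joint_vel'].round(4),s['ft_force'].round(2),s['width'])
print(r.close_job())
E
```

```text
[-0.0014 -0.0065 -0.0018 -0.0045  0.0019 -0.0005 -0.0018] [-0.28 -1.14 -0.25] 0.08699562698299732
the job is handed in; nothing more can be done
None
```

I ran the steel nut down about 232° clockwise in one grip and tightened it until it hit the hard stop. Then I took the load off, opened the jaws, lifted clear and handed the job in at about 12 s of the 61 s allowed.

**Last checks**
- **Tightness:** the torque was near zero through 214°. It then rose to about 0.40 N m, and one more degree took it to about 0.69 N m. That is above the 0.5 N m aim, and single readings reached 0.72, slightly over the 0.7 N m at which the brass nut is dragged.
- **Brass nut:** backing off that degree gave 0.40 N m again at the same angle, so the extra was elastic give and I saw no slip. In the picture its visible flat is still parallel to the press edge.
- **Height:** depth puts the nut top at 87.7 mm, against 88.0 mm for the nut already locked and 87.65 mm at the limit. The reading is too coarse to prove the last 0.1 mm, so that the washer is flat rests mainly on the torque jump. The 5.2 mm drop agrees with the turn.
- **At hand-in:** the gripper was fully open about 17 cm above where it gripped, with forces near zero. I did not re-measure the loose items at the end. The arm never came near them.

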